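# Set up the parts-washing tub: hang the basket, sort in bolt and roller

### The job

Get the grey parts tub ready for washing: first hook the empty aluminium basket by its bent lip over the tub's rim that faces you, between the two stop tabs, so that it hangs freely inside the tub. Then sort in the dirty parts: the bolt goes into the hanging basket, and the guide roller stands upright on the tub's floor beside the basket. Leave everything else on the table where it is.

Things in the scene. Friction and masses are not known exactly. Their poses are not given: they have to be found in the camera images.
- tub: Grey sheet-metal parts-washing tub, open on top, fixed to the table. Outside 140 (x) x 180 (y) x 75 high, walls and floor 4 thick: inside 132 x 172, floor 4 above the table. Origin: centre of its underside, on the table; z up. Its long side at -x faces the robot and carries two stop tabs on the rim.
- tub_hang (a point): Place for the lip: the middle (lengthways and across the 4 thick wall) of the tub's -x long rim, on its top edge, 75 above the table. Axes as the tub's. On either side along y stands a stop tab (6 long, as thick as the wall, 11 high above the rim, inner faces 66 apart) between which the lip goes.
- basket: Small empty aluminium basket, 0.15 kg, box 50 (x) x 66 (y) x 40 high, sheet 3 thick. Atop its -x side a bent lip, 50 long in y, at height 40 to 43; its flap slants down and outward to x = -45, height 17. Between flap and box is a slot, open below, 17 wide at the flap's foot narrowing to 7 under the top, to slip over a rim. Grip it across y, low. Origin: centre of the box underside; z up.
- basket_lip (a point): On the basket, middle of the slot's narrow top end: 29 to -x of the basket's origin, 40 above its underside, on the underside of the lip's flat top (this surface rests on the rim). Axes as the basket's.
- bolt: Bright steel hex bolt standing on its head, loose: 58 high, head 20 across the corners and 8 high, threaded shaft 12 in diameter above it. Origin: centre of the head's underside; z along the shaft.
- bolt_mid (a point): Mid-length of the bolt, 29 above its origin.
- guide_roller: Dark waisted guide roller standing on end, loose, about 0.2 kg: 52 across its flanges, 52 high; grips like a plain 52 mm cylinder. Origin: centre of its underside; z along its axis.
- roller_mid (a point): Middle of the roller, 26 above its origin on its axis.
- coin_meter: Grey sheet-metal coin meter, a fixed cabinet 236 high, to keep clear of. In its own frame (z up) the cabinet spans x -64 to 156 and y -100 to 100, and a coin slide sticks out to x = -162, |y| < 54, at 130 to 190 high. Origin on the table.
- screw_jar: Bystander, loose, to be left alone: glass jar of screws with a rusty lid, about 72 across, 96 high. Origin: centre of its underside.
- tin_can: Bystander, loose, to be left alone: open ribbed tin, 69 across, 95 high. Origin: centre of its underside.
- chrome_cup: Bystander, loose, to be left alone: small chromed steel cup, 61 across, 66 high. Origin: centre of its underside.
- tape_roll: Bystander, loose, to be left alone: roll of grey tape lying flat, 70 across, 46 high. Origin: centre of its underside.
- big_nut: Bystander, loose, to be left alone: rusty hexagon nut lying flat, 34 across, 16 high. Origin: centre of its underside.
- pipe_collar: Bystander, loose, to be left alone: square dark pipe collar with a round hole, 44 x 50, 22 high. Origin: centre of its underside.
- u_bracket: Bystander, loose, to be left alone: rusty U bracket standing on its base, 30 (x) x 78 (y), 42 high. Origin: centre of its underside.
Things that resemble listed ones, but are neither listed nor needed, are in the scene too. Leave any orange look-alike of the guide_roller alone.

How it is judged:
On the way, in this order (a step that is already met when the one before it is completed fails the run):
1. the empty basket hangs by its lip on the tub's near rim between the tabs, let go and still (x of basket_lip in the frame of tub_hang between -0.009 and 0.009 m and y of basket_lip in the frame of tub_hang between -0.014 and 0.014 m and z of basket_lip in the frame of tub_hang between -0.006 and 0.006 m and x of basket in the frame of tub above -0.055 m and angle between basket's own z axis and vertical below 0.2 rad and angle between the x axis of basket and the x axis of tub, either way round below 0.25 rad and contact force between the fingers and basket below 0.1 N and linear speed of basket below 0.03 m/s and not (x of bolt_mid in the frame of basket between -0.025 and 0.025 m and y of bolt_mid in the frame of basket between -0.033 and 0.033 m and z of bolt_mid in the frame of basket between 0.004 and 0.055 m)), for 0.2 s.
2. the bolt is in the hanging basket and the roller stands on the tub's floor (x of basket_lip in the frame of tub_hang between -0.009 and 0.009 m and y of basket_lip in the frame of tub_hang between -0.014 and 0.014 m and z of basket_lip in the frame of tub_hang between -0.006 and 0.006 m and x of basket in the frame of tub above -0.055 m and angle between each of basket, guide_roller's own z axis and vertical below 0.2 rad and angle between the x axis of basket and the x axis of tub, either way round below 0.25 rad and x of bolt_mid in the frame of basket between -0.025 and 0.025 m and y of bolt_mid in the frame of basket between -0.033 and 0.033 m and z of bolt_mid in the frame of basket between 0.004 and 0.055 m and x of roller_mid in the frame of tub between -0.066 and 0.066 m and y of roller_mid in the frame of tub between -0.086 and 0.086 m and z of roller_mid in the frame of tub between 0.02 and 0.036 m and linear speed of each of basket, guide_roller, bolt below 0.03 m/s), for 0.2 s.
At the end, for the whole second after the job is handed in: Lip middle within 9 mm across, 14 mm along and 6 mm in height of the middle of the near rim, box inside the tub, tilt under 0.2, skew under 0.25 rad; the middle of the bolt inside the basket; the roller standing on the tub floor, tilt under 0.2 rad; all let go and at rest (all of step 2); the robot touches nothing.
It fails at once if a bystander was shifted by more than 25 mm (distance of any of screw_jar, tin_can, chrome_cup, tape_roll, big_nut, pipe_collar, u_bracket from where it was at the start of the episode above 0.025 m).
It also fails if it takes over 69 s, if anything falls off the work surface, if the arm or the gripper's body presses on something with over 40 N, if the wrist force passes 120 N, or if a joint passes its speed limit or range.

### The arm

A 7-joint arm with a two-finger parallel gripper is mounted at the origin on a cart in front of the work surface, level with it; the furniture and walls round the work are solid. World frame = base frame: x ahead of the robot, y to its left, z up, the work surface at z = 0. Lengths are in m, angles in rad, forces in N, time in s.
With the tool pointing down it reaches from about 0.4 to 0.75 m from the base axis. Payload 19.5 kg.
Tool frame: the origin (TCP) lies midway between the tips of the shut fingers; the grasp point (between the pads) lies 19 mm behind it; y points along the fingers, z is the direction in which the jaws open and shut, and the axes are right-handed (so a half turn about y gives the same grasp; the last joint's range is limited). The gripper opens to 85 mm and grips with 20 to 120 N. Pads are 22 mm wide; open, the fingers measure 114 mm over their backs; the gripper's body (76 mm by 85 mm) begins 54 mm behind the grasp point. The pads swing forward as they close: fully open they stand 13 mm farther back than shut.
Start: joints at [1.292, 0.707, -0.028, 1.485, 0.022, 0.951, -0.075], TCP at [0.135, -0.559, 0.231] pointing down, gripper open.
Joint ranges: [-2.71, 2.71], [-0.32, 2.16], [-1.57, 1.52], [0, 2.45], [-1.46, 4.6], [0, 2.02], [-2.83, 2.83]. Speed limits (rad/s): [1.89, 1.89, 2.57, 2.57, 3.01, 3.01, 3.01].

### API

Orientations are given as [roll, pitch, yaw] about the fixed x, y, z axes, in that order (R = Rz(yaw) Ry(pitch) Rx(roll)).
In Python, from rig import reach, line_to, movej, open_gripper, close, dwell, solve_ik, get_state, capture, camera_params, MotionError, sign_off gives the robot as it stands. Calls block until the motion is done:
- reach(position, orientation): joint-space move of the TCP to a pose.
- line_to(position, rate=0.15, orientation=None): straight line of the TCP; orientation=None keeps the orientation; rate is the mean speed in m/s.
- movej(angles): joint-space move.
- open_gripper() and close(): open the fingers fully, or close them until they stop; the grip force is fixed at half the most.
- dwell(seconds).
- solve_ik(position, orientation): joint angles nearest the present ones, or None.
- get_state(): the state.
- capture(name): name is "scene" or "top" or "wrist"; returns (picture, depth): 480x640x3 uint8, blue, green, red; 480x640 float32, m along the optical axis (not along the pixel's ray), 0 where there is no reading.
- camera_params(name): a dict with "K" (3x3 intrinsics, pixels), "rvec" (rotation vector, rad) and "tvec" (3), from world to camera coordinates, as OpenCV has them; the wrist camera has in their place "mount" (4x4, takes a point from camera to tool coordinates, whose origin is the TCP and whose axes are the tool frame's). Camera axes: x right, y down, z forward; pixel columns grow to the right and rows downward; lengths in m; the calibration is good to about 2 mm. A picture is of the moment at which its call begins: read the wrist's pose just before it. camera_params takes no time and is no camera call.
A pose or a line that the arm cannot do raises MotionError and nothing moves.
- sign_off(): hands the job in, once; it reports no verdict.
The state is a dict: "t": time; "joint_positions": joint angles; "joint_velocities": joint speeds; "tau": joint torques, N m; "tool_pos": TCP position; "tool_rot": TCP orientation; "force": force on the tool from outside, world axes, zero at the start; "moment": the same for the moment, N m; "gripper_width": finger opening in m.
Only numpy, scipy, OpenCV 4.12 (cv2) and the standard library are available. Lean on these libraries where they do the work, as an engineer would, in place of code of your own. Each camera call takes 0.05 s, during which the arm holds its last target.

## Working session

There is one attempt and no reset: what is moved stays moved. The work goes in short steps, each a Python script; the robot and the scene stay as the last script left them, time stands still between calls to the robot, and variables do not carry over. Pictures are saved under pics/ and viewed, and the job is handed in when it is done.

```bash
ls; mkdir -p pics; python3 - <<'E'
from rig import *
import cv2,numpy as np
s=get_state();print(s)
for n in("scene","top"):
    p,d=capture(n);cv2.imwrite(f"pics/{n}0.png",p);np.save(f"{n}0.npy",d);print(n,camera_params(n))
print(camera_params("wrist"))
E
```

```text
pics
{'t': 0.0, 'joint_positions': array([ 1.29231598,  0.70708728, -0.02761305,  1.4849838 ,  0.02201019,
        0.95087345, -0.07549226]), 'joint_velocities': array([0.00116294, 0.00101131, 0.00163843, 0.00044457, 0.0004605 ,
       0.00044103, 0.0010023 ]), 'tau': array([ 1.99472335e-03, -8.83181190e+01,  1.23519145e+00, -2.36161315e+01,
        1.68819126e-02,  6.53326351e-03, -4.30286684e-05]), 'tool_pos': array([ 0.13481715, -0.55871548,  0.2308401 ]), 'tool_rot': array([-1.57184454e+00, -4.31461773e-05, -2.90480178e+00]), 'force': array([-0.23202652, -0.47514955, -1.27513283]), 'moment': array([-0.04438569,  0.0153102 ,  0.00280451]), 'gripper_width': 0.08545215169703106}
scene {'K': array([[546.11271003,   0.        , 312.19784705],
       [  0.        , 546.11271003, 239.57359442],
       [  0.        ,   0.        ,   1.        ]]), 'rvec': array([ 0.81166003,  2.78467135, -0.72230305]), 'tvec': array([ 0.50104423, -0.04043322,  1.34344778])}
top {'K': array([[522.36657597,   0.        , 324.73441472],
       [  0.        , 522.36657597, 243.88616113],
       [  0.        ,   0.        ,   1.        ]]), 'rvec': array([ 2.16763619, -2.19760122,  0.07376436]), 'tvec': array([-0.1980021 ,  0.51664121,  1.25943273])}
{'K': array([[426.84361425,   0.        , 315.8861718 ],
       [  0.        , 426.84361425, 241.83282927],
       [  0.        ,   0.        ,   1.        ]]), 'mount': array([[-1.17198524e-03,  9.64377222e-01,  2.64528258e-01,
        -6.70243929e-02],
       [-8.87470479e-04, -2.64529339e-01,  9.64377230e-01,
        -1.41453183e-01],
       [ 9.99998919e-01,  8.95474863e-04,  1.16588080e-03,
         3.55899346e-04],
       [ 0.00000000e+00,  0.00000000e+00,  0.00000000e+00,
         1.00000000e+00]])}
```

View pics/scene0.png

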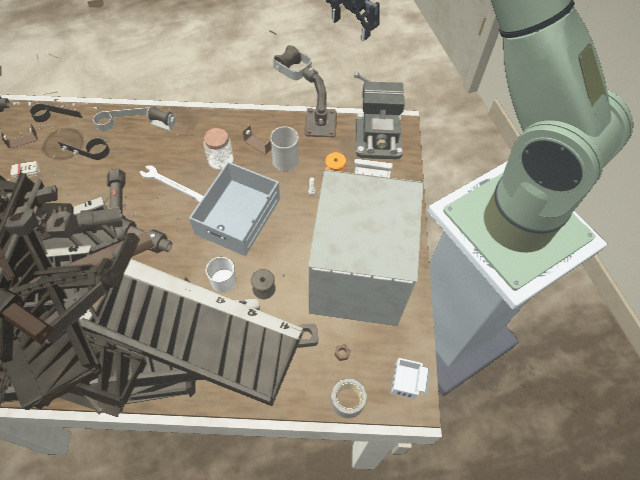

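View pics/top0.png

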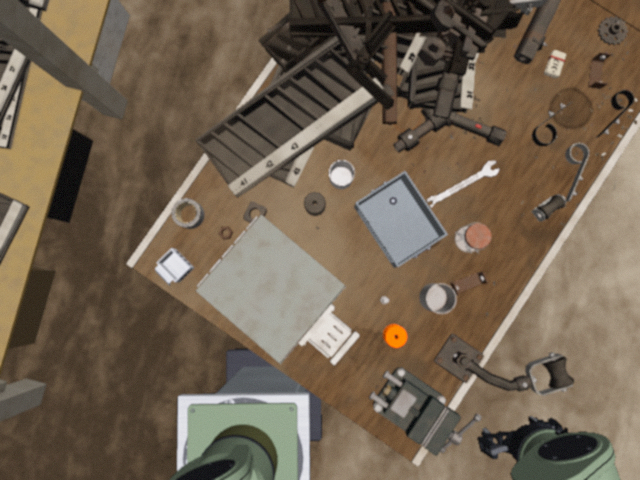

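The scene camera shows the basket at (408,377), the roller at (263,284), an orange look-alike at (336,161), the bolt at (312,186), and a bright thing at (251,304). The top camera shows the same objects at (173,265), (315,203), (396,335) and (384,300). The tub is at top (400,220).

```bash
cat > h.py <<'E'
from rig import *
import cv2,numpy as np
from scipy.spatial.transform import Rotation as Ro
def cloud(d,c,T=None):
    K=c["K"];v,u=np.mgrid[:480,:640]
    P=np.dstack([(u-K[0,2])/K[0,0]*d,(v-K[1,2])/K[1,1]*d,d])
    if T is None:
        R=cv2.Rodrigues(c["rvec"])[0]; W=(P-c["tvec"])@R
    else: W=P@T[:3,:3].T+T[:3,3]
    W[d==0]=np.nan; return W
def wristT(s):
    c=camera_params("wrist");M=np.eye(4);M[:3,:3]=Ro.from_euler("xyz",s["tool_rot"]).as_matrix();M[:3,3]=s["tool_pos"];return M@c["mount"]
E
python3 - <<'E'
from h import *
np.set_printoptions(precision=3,suppress=True)
for n,pts in(("top",[(173,265),(315,203),(396,335),(384,300),(400,220),(393,200),(341,173),(478,235),(438,297),(187,212),(226,232),(255,212),(470,283),(270,285),(330,330),(405,172),(445,235),(399,266),(356,209)]),("scene",[(408,377),(263,284),(336,161),(312,186),(312,178),(251,304),(343,352)])):
    W=cloud(np.load(n+"0.npy"),camera_params(n)); np.save(n+"W.npy",W)
    for u,v in pts: print(n,u,v,W[v,u])
a=cv2.imread("pics/top0.png");b=cv2.imread("pics/scene0.png")
c=np.hstack([cv2.resize(a[235:295,140:210],(350,300),interpolation=2),cv2.resize(a[270:340,350:420],(300,300),interpolation=2)])
d=np.hstack([cv2.resize(b[350:410,380:440],(300,300),interpolation=2),cv2.resize(b[250:330,190:290],(350,300),interpolation=2)])
d=cv2.copyMakeBorder(d,0,0,0,0,0);cv2.imwrite("pics/c1.png",np.vstack([c,d]))
E
```

```text
top 173 265 [0.468 0.17  0.004]
top 315 203 [ 0.618 -0.182 -0.002]
top 396 335 [ 0.291 -0.374  0.021]
top 384 300 [ 0.377 -0.343  0.056]
top 400 220 [ 0.571 -0.392  0.005]
top 393 200 [ 0.621 -0.376  0.007]
top 341 173 [ 0.691 -0.248  0.007]
top 478 235 [ 0.524 -0.558  0.093]
top 438 297 [ 0.38  -0.482 -0.001]
top 187 212 [0.599 0.137 0.003]
top 226 232 [ 0.548  0.041 -0.002]
top 255 212 [ 0.597 -0.033  0.002]
top 470 283 [ 0.414 -0.561  0.   ]
top 270 285 [ 0.417 -0.095  0.239]
top 330 330 [ 0.318 -0.214  0.157]
top 405 172 [ 0.676 -0.396  0.079]
top 445 235 [ 0.527 -0.488  0.07 ]
top 399 266 [ 0.458 -0.388 -0.001]
top 356 209 [ 0.599 -0.283  0.017]
scene 408 377 [0.458 0.16  0.004]
scene 263 284 [ 0.616 -0.168  0.052]
scene 336 161 [ 0.285 -0.372  0.036]
scene 312 186 [ 0.375 -0.345  0.028]
scene 312 178 [ 0.374 -0.347  0.058]
scene 251 304 [ 0.666 -0.128  0.085]
scene 343 352 [0.543 0.041 0.001]
```

View pics/c1.png

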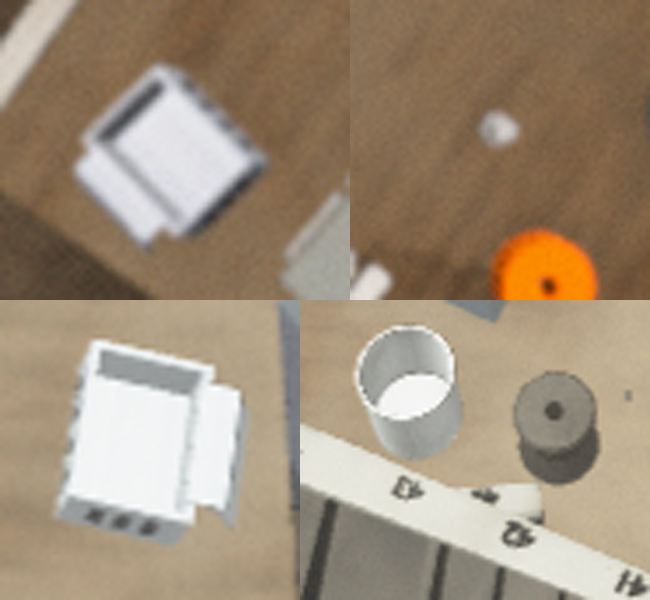

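```bash
python3 - <<'E'
from h import *
W=np.vstack([np.load("topW.npy").reshape(-1,3),np.load("sceneW.npy").reshape(-1,3)])
W=W[np.isfinite(W).all(1)]
# grid 40mm, rows x, cols y
print("     y:",*["%4d"%(y*100) for y in np.arange(.3,-.75,-.05)])
for x in np.arange(.9,0.1,-.05):
    r=[]
    for y in np.arange(.3,-.75,-.05):
        m=(abs(W[:,0]-x)<.025)&(abs(W[:,1]-y)<.025)
        r.append("%4d"%(np.percentile(W[m,2],99)*1000) if m.sum()>3 else "   .")
    print("%.2f"%x,"  ",*r)
E
```

```text
y:   30   25   20   15   10    5    0   -4   -9  -14  -19  -24  -29  -34  -39  -44  -49  -54  -59  -64  -69
0.90    -785    .    .    .    . -788    3   31  159  161  159  210  240  171  206  207  225  227    6    5    5
0.85       .    .    .    .    .    2    4  161  161  155  152  202  204  191  145  101  114   85    5    5    5
0.80       .    .    .    .   -1  156  162  160  154  153  157  158  175  187   46   94   96   37   41   42   23
0.75       .    .    . -798  158  162  158  155  155  158  158  155   22    6   50   46    5    5   40   41    6
0.70       .    .    .    3    4  157  155  158  158  158   66   67   62    5   75    6    5   10   13   10    5
0.65       .    .    0   44   13  144  158  159  154   87   65   68   76   77   78   72   13   13    8    5    5
0.60       .    .    4   49   49    5  153   25    5   55   56    6   78   10   24   77   10    6    6    5   45
0.55       .    3    4   48   48   19   23  242  242    5    5    5   81   75    9   77   79  100   98    5   33
0.50       3    3   41   41    5    5  241  242  242  242    5    5    5   81   76   78   82  100   99    5    5
0.45       2    4   46   45   38  241  242  242  243  242  242  236    5   77   77    5    5    7   43    6    5
0.40    -788 -789   25    5    4  241  242  242  242  243  243  242    5   58    5   96   97    8   41    6    6
0.35    -790 -788    .    4    5    5  242  243  242  242  242  170    5   57    5   97   96    5    6    5    4
0.30    -787 -792    .    .    .    4    5  242  242  242  186  173    6   57   56    5   12    7    5    4    .
0.25    -787 -788 -785    .    .    .    4    5  241    5  172  174    6   55   51   11   61   61   12    1   56
0.20    -788 -786 -786 -783    .    .    .    2    5    6    5    5    5   80   85   14  617  612  586   60   57
0.15    -787 -786 -696   11   15   16   16   16   16    9    5    5   73   92  124  587  619  614  584  306   54
```

```bash
python3 - <<'E'
from h import *
W=np.load("topW.npy")
# cabinet top fit & tub rim fit
m=(W[...,2]>.225)&(W[...,2]<.25)&(W[...,0]>.25)&(W[...,0]<.65)&(abs(W[...,1]+.1)<.2)
print("cab",cv2.minAreaRect((W[m][:,:2]*1000).astype(np.float32)))
m=(W[...,2]>.06)&(W[...,2]<.082)&(W[...,0]>.4)&(W[...,0]<.72)&(W[...,1]<-.25)&(W[...,1]>-.52)
print("tub",m.sum(),cv2.minAreaRect((W[m][:,:2]*1000).astype(np.float32)))
for p,y in (([.46,-.33,.32],-1.0),([.42,.14,.3],-.8),([.42,.14,.35],-.8)):
  for k in (0,np.pi):
    q=solve_ik(p,[-np.pi/2,0,y+k]);print(p,y+k,q)
E
```

```text
cab ((412.7750549316406, -92.78936767578125), (231.71923828125, 203.62893676757812), 48.89585876464844)
tub 748 ((564.6613159179688, -386.61376953125), (391.71624755859375, 142.31288146972656), 32.805992126464844)
[0.46, -0.33, 0.32] -1.0 [ 0.82960301  0.64300411 -0.53978306  1.34784222  0.33187391  1.24013895
  0.84187426]
[0.46, -0.33, 0.32] 2.141592653589793 [ 0.36310676  0.63919181  0.4172781   1.36486155 -0.2632317   1.19208414
 -1.76655651]
[0.42, 0.14, 0.3] -0.8 [ 0.12626488  0.52061635 -0.87005081  1.79944974  0.45750339  1.03675613
 -0.14788539]
[0.42, 0.14, 0.3] 2.3415926535897933 [-0.52020239  0.42968689  0.19967833  1.81780289 -0.10532022  0.90435544
 -2.64379765]
[0.42, 0.14, 0.35] -0.8 [ 0.19835375  0.49304983 -0.9974558   1.68958166  0.4401623   1.20324906
 -0.13676383]
[0.42, 0.14, 0.35] 2.3415926535897933 [-0.36549567  0.36825582 -0.04375021  1.70506812  0.01796282  1.0686582
 -2.78575864]
```

```bash
python3 - <<'E'
from h import *
reach([.53,-.34,.31],[-np.pi/2,0,-1.0]); dwell(.3)
s=get_state();p,d=capture("wrist");cv2.imwrite("pics/w1.png",p);np.savez("w1.npz",d=d,T=wristT(s));print(s["t"],s["tool_pos"],s["tool_rot"])
E
```

```text
2.075 [ 0.5297938  -0.34029624  0.3099612 ] [-1.57087867e+00  1.66011522e-05 -1.00073542e+00]
```

View pics/w1.png

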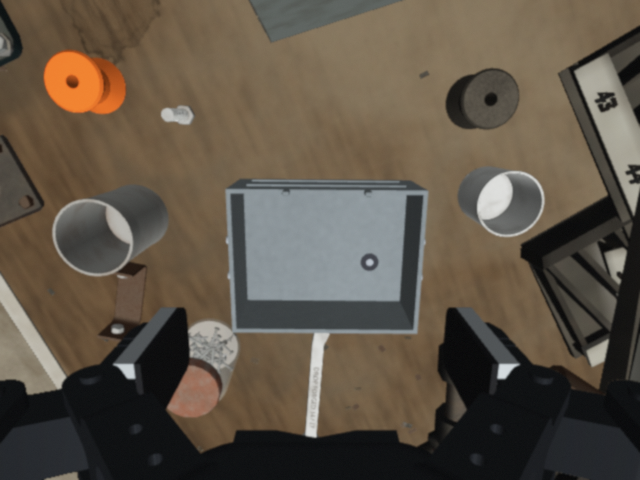

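```bash
python3 - <<'E'
import cv2,numpy as np
a=cv2.imread("pics/w1.png")
cv2.imwrite("pics/c2.png",cv2.resize(a[170:220,220:320],(800,400),interpolation=cv2.INTER_CUBIC))
cv2.imwrite("pics/c3.png",cv2.resize(a[170:220,335:435],(800,400),interpolation=cv2.INTER_CUBIC))
c=np.vstack([cv2.resize(a[300:345,220:320],(640,288),interpolation=2),cv2.resize(a[300:345,335:435],(640,288),interpolation=2)])
cv2.imwrite("pics/c4.png",c)
E
```

```text
(no output)
```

View pics/c2.png

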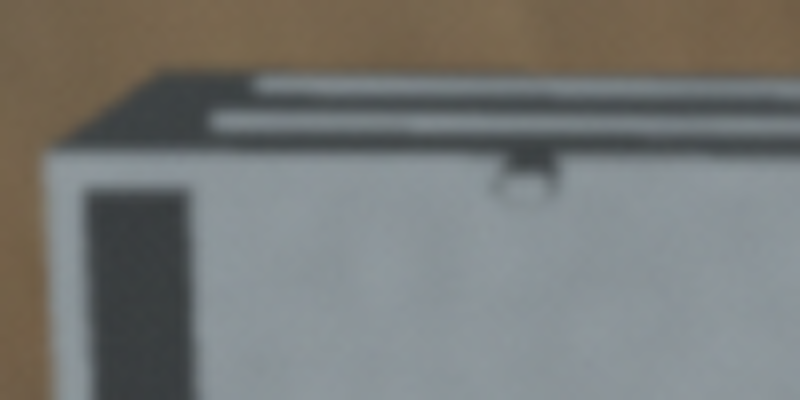

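View pics/c3.png

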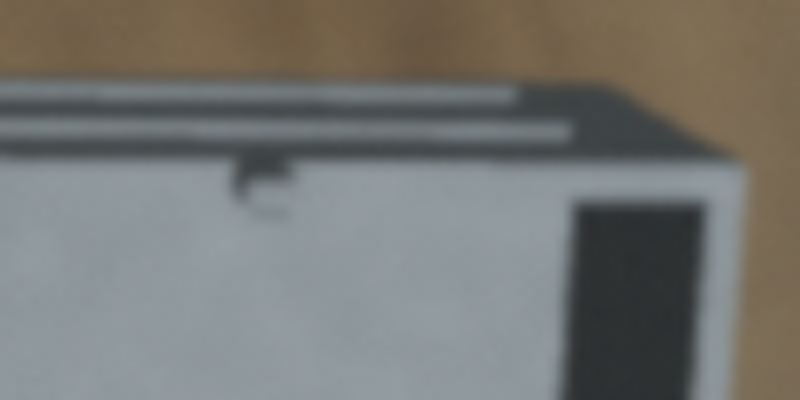

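View pics/c4.png

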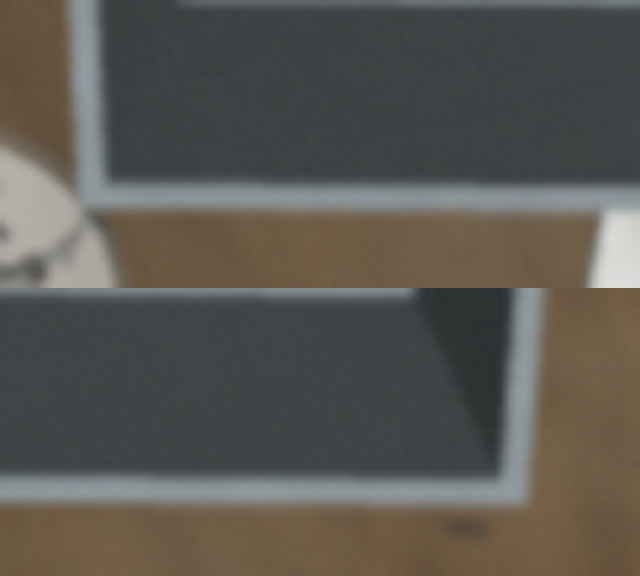

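```bash
cat >> h.py <<'E'
def ray(px,T,z):
    K=camera_params("wrist")["K"];px=np.atleast_2d(px)
    d=np.c_[(px-K[[0,1],[2,2]])/K[0,0],np.ones(len(px))]@T[:3,:3].T
    return T[:3,3]+d*((z-T[2,3])/d[:,2])[:,None]
E
python3 - <<'E'
from h import *
np.set_printoptions(precision=4,suppress=True)
f=np.load("w1.npz");T=f["T"]
C=ray([[224.9,188.5],[427.9,189.9],[416.8,333.1],[232.5,332.5]],T,.075)[:,:2];print(C)
# model: TL = (-70,-90)?; top of pic=-x
L=lambda i,j:np.linalg.norm(C[i]-C[j]);print("len",L(0,1),L(3,2),L(0,3),L(1,2))
for sgn in(1,-1):
  M=np.array([[-.07,-.09*sgn],[-.07,.09*sgn],[.07,.09*sgn],[.07,-.09*sgn]])
  H=(M.T@(C-C.mean(0)));U,S,V=np.linalg.svd(H);R=V.T@U.T
  if np.linalg.det(R)>0:
    yaw=np.arctan2(R[1,0],R[0,0]);c=C.mean(0);print(sgn,"yaw",yaw,"c",c,"res",(M@R.T+c-C)*1000)
    np.savez("tub.npz",c=c,yaw=yaw)
tabs=ray([[287,191],[367.5,191]],T,.08)[:,:2]
print("tabs in tub",(tabs-c)@np.array([[np.cos(yaw),-np.sin(yaw)],[np.sin(yaw),np.cos(yaw)]]))
W=cloud(f["d"],camera_params("wrist"),T)
for u,v in [(325,230),(240,260),(423,260),(490,99),(172,115),(187,115),(370,262),(400,370)]:print(u,v,W[v,u])
# roller/bolt: points top
a=W.reshape(-1,3)
m=(abs(a[:,0]-.617)<.045)&(abs(a[:,1]+.178)<.045)&(a[:,2]>.048)&(a[:,2]<.06);print("roller",m.sum(),cv2.minEnclosingCircle((a[m][:,:2]*1000).astype(np.float32)), a[m].mean(0))
m=(abs(a[:,0]-.375)<.03)&(abs(a[:,1]+.345)<.03)&(a[:,2]>.05);print("bolt",m.sum(),a[m].mean(0), cv2.minEnclosingCircle((a[m][:,:2]*1000).astype(np.float32)))
E
```

```text
[[ 0.4556 -0.3738]
 [ 0.6073 -0.2778]
 [ 0.6818 -0.3958]
 [ 0.5309 -0.4921]]
len 0.17956459221523585 0.17900299566423145 0.1402247235495691 0.13957035531913803
1 yaw -1.0048371902557882 c [ 0.5689 -0.3849] res [[-0.1681 -0.2073]
 [ 0.0535  0.2562]
 [ 0.5808  0.0817]
 [-0.4661 -0.1306]]
tabs in tub [[-0.0689 -0.0345]
 [-0.0693  0.0358]]
325 230 [ 0.5616 -0.3718  0.002 ]
240 260 [ 0.5007 -0.4391  0.0347]
423 260 [ 0.6725 -0.3423 -0.0013]
490 99 [ 0.6165 -0.1786  0.037 ]
172 115 [ 0.3817 -0.3467  0.0558]
187 115 [ 0.3814 -0.3458  0.0107]
370 262 [ 0.6228 -0.375   0.0039]
400 370 [ 0.732  -0.4687 -0.0015]
roller 2693 ((627.5070190429688, -167.03131103515625), 47.25835418701172) [ 0.6125 -0.1808  0.0504]
bolt 158 [ 0.3782 -0.3481  0.0562] ((377.7505187988281, -348.6704406738281), 5.9636101722717285)
```

```bash
python3 - <<'E'
from h import *
q=solve_ik([.44,.18,.3],[-np.pi/2,0,-.85]);print(q)
line_to([.46,-.08,.36],rate=.3,orientation=[-np.pi/2,0,-.9])
print(get_state()["joint_positions"])
line_to([.44,.18,.29],rate=.25,orientation=[-np.pi/2,0,-.85]); dwell(.3)
s=get_state();p,d=capture("wrist");cv2.imwrite("pics/w2.png",p);np.savez("w2.npz",d=d,T=wristT(s));print(s["t"],s["tool_pos"],s["joint_positions"])
E
```

```text
[-0.10432036  0.51723092 -0.59590091  1.70228935  0.33083733  1.02432039
 -0.09276486]
[ 0.46456421  0.44214864 -0.59196914  1.59796898  0.26121435  1.1821978
  0.48623966]
4.725 [0.44014425 0.17956985 0.29012582] [-0.11322439  0.52630069 -0.57981451  1.72212086  0.33492719  0.99333917
 -0.09611988]
```

View pics/w2.png

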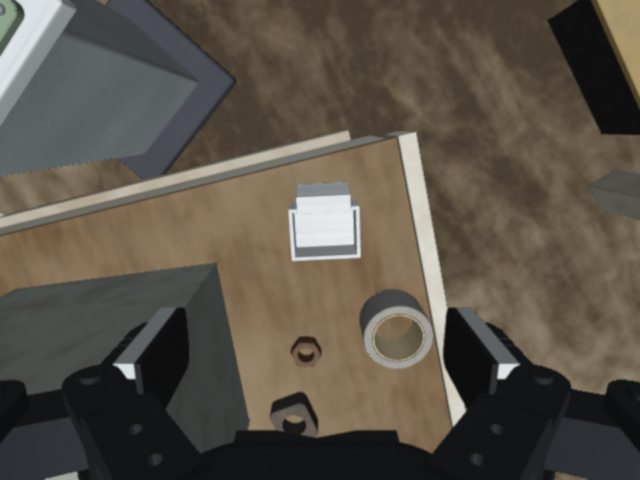

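```bash
python3 - <<'E'
import cv2,numpy as np
a=cv2.imread("pics/w2.png")
cv2.imwrite("pics/c5.png",cv2.resize(a[175:275,265:385],(720,600),interpolation=cv2.INTER_CUBIC))
E
```

```text
(no output)
```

View pics/c5.png

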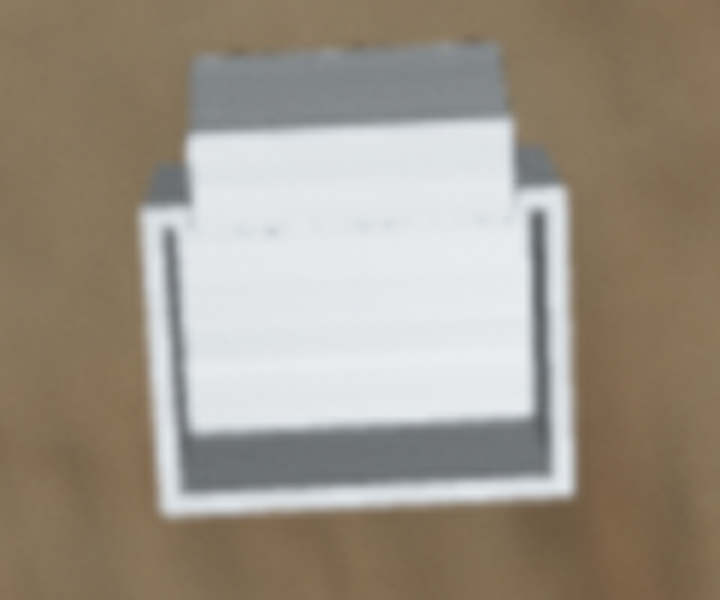

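```bash
python3 - <<'E'
from h import *
np.set_printoptions(precision=4,suppress=True)
f=np.load("w2.npz");T=f["T"]
px=(np.array([[140,207],[567,186],[575,497],[163,517]])+.5)/6-.5+[265,175]
C=ray(px,T,.040)[:,:2];print(C)
L=lambda i,j:np.linalg.norm(C[i]-C[j]);print("len",L(0,1),L(3,2),L(0,3),L(1,2))
M=np.array([[-.025,-.033],[-.025,.033],[.025,.033],[.025,-.033]])
H=(M.T@(C-C.mean(0)));U,S,V=np.linalg.svd(H);R=V.T@U.T
yaw=np.arctan2(R[1,0],R[0,0]);c=C.mean(0);print("yaw",yaw,"c",c,"res",(M@R.T+c-C)*1000)
np.savez("basket.npz",c=c,yaw=yaw)
W=cloud(f["d"],camera_params("wrist"),T)
b=(W-[*c,0])@np.array([[np.cos(yaw),-np.sin(yaw),0],[np.sin(yaw),np.cos(yaw),0],[0,0,1]])
b=b[170:275,265:385].reshape(-1,3);b=b[(b[:,2]>.005)]
print("pcd extents",np.nanpercentile(b,[1,99],axis=0)*1000)
E
```

```text
[[0.4267 0.1551]
 [0.4743 0.2013]
 [0.5096 0.1652]
 [0.4622 0.119 ]]
len 0.06629649751572739 0.06611804975498566 0.05061256217505174 0.05053871499896591
yaw -0.7977851464513569 c [0.4682 0.1602] res [[ 0.3864 -0.1073]
 [ 0.092  -0.23  ]
 [-0.2969  0.1433]
 [-0.1815  0.194 ]]
pcd extents [[-45.1118 -33.0367   6.2513]
 [ 24.4007  32.0025  43.2817]]
```

```bash
python3 - <<'E'
from h import *
f=np.load("basket.npz");c=f["c"];y=float(f["yaw"]);o=[-np.pi/2,0,y]
reach([*c,.12],o)
line_to([*c,.0],rate=.1); s=get_state();print(s["t"],s["tool_pos"],s["tool_rot"],s["force"])
close();s=get_state();print(s["t"],s["tool_pos"],s["force"],s["gripper_width"])
line_to([*c,.08],rate=.15);dwell(.2)
s=get_state();p,d=capture("wrist");cv2.imwrite("pics/w3.png",p);np.savez("w3.npz",d=d,T=wristT(s));print(s["t"],s["tool_pos"],s["force"],s["gripper_width"])
E
```

```text
6.85 [4.68438780e-01 1.60187131e-01 4.51487486e-04] [-1.57015153e+00 -2.55587074e-04 -7.97958750e-01] [ 0.27677751  0.5865422  -0.06770282]
7.1917 [0.46839854 0.16011877 0.00058254] [-2.50759718 -1.505498   11.31695644] 0.06534187380937494
8.075 [0.46784531 0.16013784 0.07925711] [-0.43385899  0.35973159 -0.66594347] 0.06493463796943523
```

View pics/w3.png

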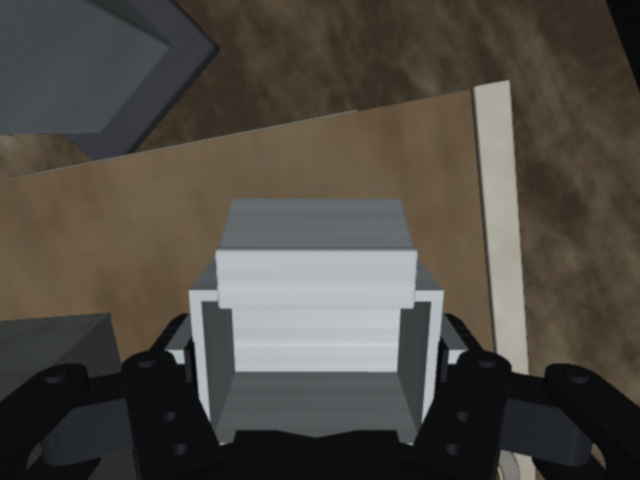

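```bash
python3 - <<'E'
from h import *
np.set_printoptions(precision=4,suppress=True)
a=cv2.imread("pics/w3.png");cv2.imwrite("pics/c6.png",cv2.resize(a[190:340,180:460],(784,420),interpolation=2))
f=np.load("w3.npz")
M=camera_params("wrist")["mount"]
W=cloud(f["d"],camera_params("wrist"),M) # tool frame
for u,v in [(240,280),(317,260),(317,280),(317,300),(395,280),(196,300),(436,300),(317,345),(317,360),(260,345),(370,345)]: print(u,v,W[v,u]*1000)
W0=cloud(f["d"],camera_params("wrist"),f["T"])
b=W[195:300,180:460].reshape(-1,3);z=W0[195:300,180:460].reshape(-1,3)[:,2]
t=b[np.abs(b[:,1]+.0425)<.004];print(len(t),np.percentile(t,[1,50,99],axis=0)*1000)
E
```

```text
240 280 [-28.8652 -41.05   -18.9816]
317 260 [-34.393  -41.8365   0.2633]
317 280 [-28.9181 -41.1143   0.2746]
317 300 [-23.4344 -40.879    0.2852]
395 280 [-29.0857 -41.4852  19.689 ]
196 300 [-22.091  -37.8444 -31.3538]
436 300 [-22.2425 -37.9711  31.3605]
317 345 [11.2483 -1.0701  0.4141]
317 360 [16.9396 -1.8355  0.4235]
260 345 [ 12.0418   0.3022 -20.6074]
370 345 [10.2136 -2.8848 19.5146]
10838 [[-37.2871 -42.5468 -24.9373]
 [-30.823  -41.1899  -0.2249]
 [-23.6822 -38.7642  24.6847]]
```

View pics/c6.png

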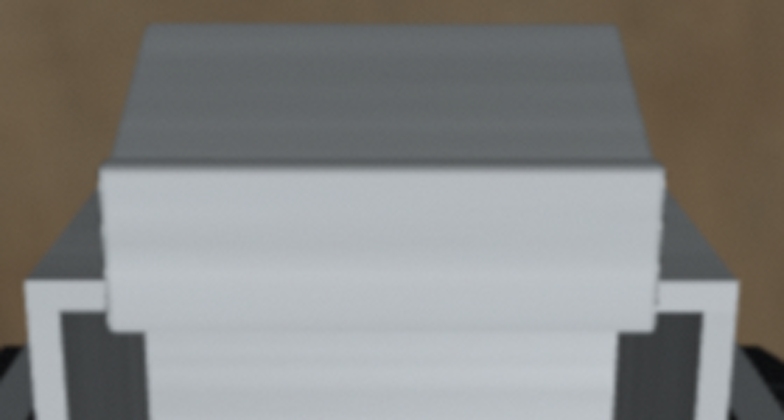

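```bash
python3 - <<'E'
from h import *
f=np.load("tub.npz");c=f["c"];y=float(f["yaw"]);o=[-np.pi/2,0,y]
R=np.array([[np.cos(y),-np.sin(y)],[np.sin(y),np.cos(y)]])
p=c+R@[-.0393,0];print(p)
print(solve_ik([*p,.036],o))
b=np.load("basket.npz")["c"]
line_to([*b,.25],rate=.25)
line_to([.46,-.02,.36],rate=.25,orientation=[-np.pi/2,0,-.9])
line_to([*p,.20],rate=.25,orientation=o)
line_to([*p,.13],rate=.15);dwell(.2)
s=get_state();q,d=capture("wrist");cv2.imwrite("pics/w4.png",q);np.savez("w4.npz",d=d,T=wristT(s));print(s["t"],p,s["tool_pos"],s["tool_rot"],s["force"],s["gripper_width"])
E
```

```text
[ 0.54783073 -0.3516836 ]
[ 0.82179794  1.15697836 -0.73113849  1.3302301   0.83555065  0.96896891
  0.48229083]
12.4333 [ 0.54783073 -0.3516836 ] [ 0.54816089 -0.35184657  0.13100044] [-1.57019351e+00 -1.24970479e-03 -1.00490569e+00] [-0.60731403  0.06050312 -0.93596449] 0.06524257148658867
```

View pics/w4.png

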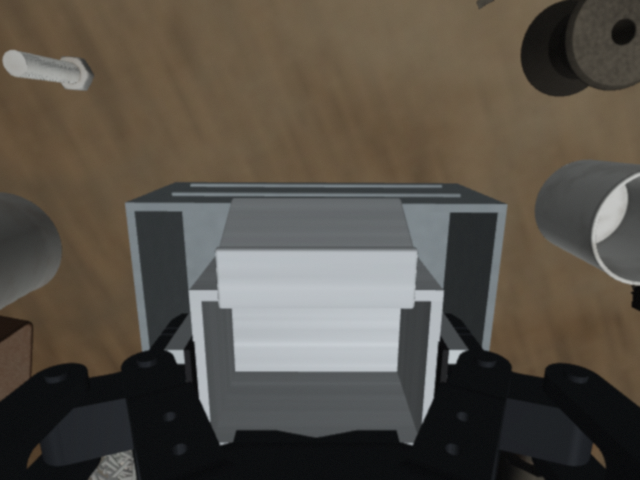

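```bash
python3 - <<'E'
from h import *
np.set_printoptions(precision=4,suppress=True)
f=np.load("w4.npz");s=get_state();t=f["T"]
P=ray([[126,203.5],[506,204.5]],t,.075)
Rt=Ro.from_euler("xyz",s["tool_rot"]).as_matrix()
print("rim outer edge in tool mm",(P-s["tool_pos"])@Rt*1000)
p=s["tool_pos"][:2]
g=np.load("tub.npz");c=g["c"];y=float(g["yaw"]);R=np.array([[np.cos(y),-np.sin(y)],[np.sin(y),np.cos(y)]]);p=c+R@[-.0393,0]
for z in (.075,.06,.05,.043,.039,.037):
    line_to([*p,z],rate=.08);s=get_state();print(z,s["t"],(s["tool_pos"][:2]-p)*1000,s["tool_pos"][2],s["force"])
    if np.linalg.norm(s["force"])>12: print("stop");break
q,d=capture("wrist");cv2.imwrite("pics/w5.png",q)
q,d=capture("scene");cv2.imwrite("pics/s5.png",cv2.resize(q[130:270,160:320],(640,560),interpolation=2))
E
```

```text
rim outer edge in tool mm [[-30.5853  55.7113 -88.8002]
 [-30.3321  55.7984  89.121 ]]
0.075 13.325 [ 0.2563 -0.0647] 0.07540785136779724 [ 0.7942 -0.7499 -1.9031]
0.06 13.6667 [-0.2374  0.1358] 0.05944737133266646 [ 0.963   0.6711 -2.285 ]
0.05 13.9417 [-0.236  0.12 ] 0.049437835386685086 [ 0.9871  0.637  -1.5235]
0.043 14.1917 [-0.1937  0.1106] 0.04256484215886695 [-0.4179  0.3541 -2.0731]
0.039 14.4417 [-0.1059  0.0353] 0.038815617737256974 [ 0.3787 -0.4232 -1.8451]
0.037 14.6917 [-0.0253  0.0031] 0.036939115044823875 [ 0.2332  0.313  -2.2811]
```

View pics/w5.png

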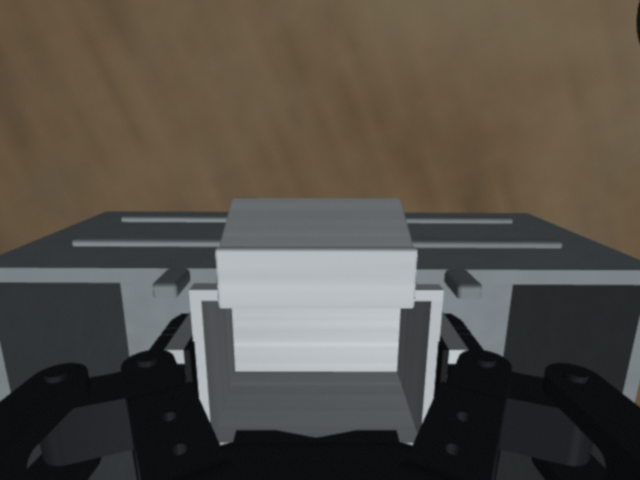

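View pics/s5.png

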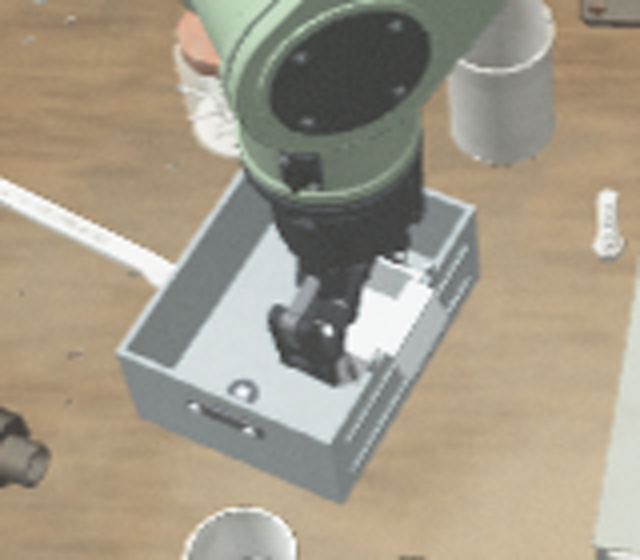

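```bash
python3 - <<'E'
from h import *
np.set_printoptions(precision=4,suppress=True)
s=get_state();g=np.load("tub.npz");c=g["c"];y=float(g["yaw"]);R=np.array([[np.cos(y),-np.sin(y)],[np.sin(y),np.cos(y)]]);p=c+R@[-.0393,0]
line_to([*p,.0358],rate=.05);s=get_state();print(s["tool_pos"],s["force"])
open_gripper();dwell(.4);s=get_state();print(s["t"],s["force"],s["gripper_width"])
line_to([*p,.12],rate=.12)
line_to([.53,-.34,.31],rate=.25);dwell(.2)
s=get_state();q,d=capture("wrist");cv2.imwrite("pics/w6.png",q);np.savez("w6.npz",d=d,T=wristT(s));print(s["t"])
cv2.imwrite("pics/c7.png",cv2.resize(q[170:345,210:440],(789,600),interpolation=2))
E
```

```text
[ 0.5478 -0.3517  0.0357] [ 0.3687  0.6464 -2.3322]
15.7833 [ 0.6037 -0.1985 -0.4268] 0.08516763986709876
17.75
```

View pics/c7.png

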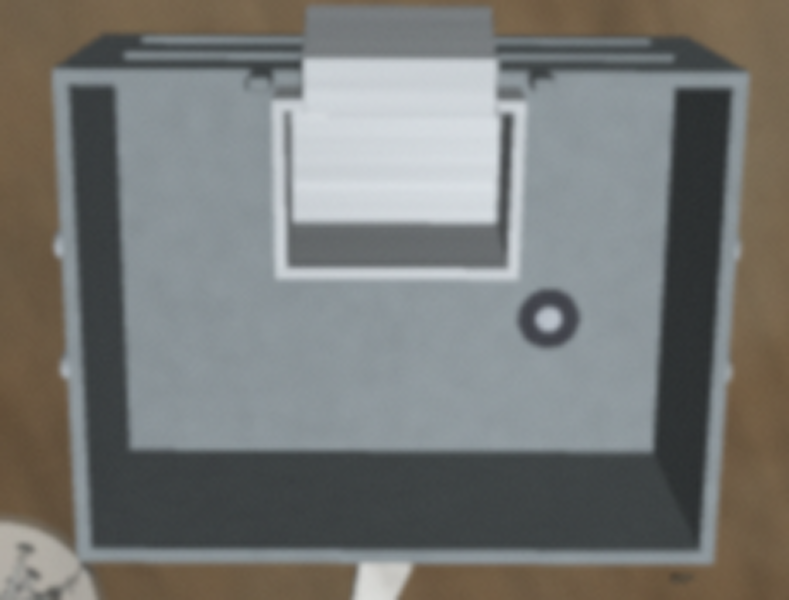

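View pics/w6.png

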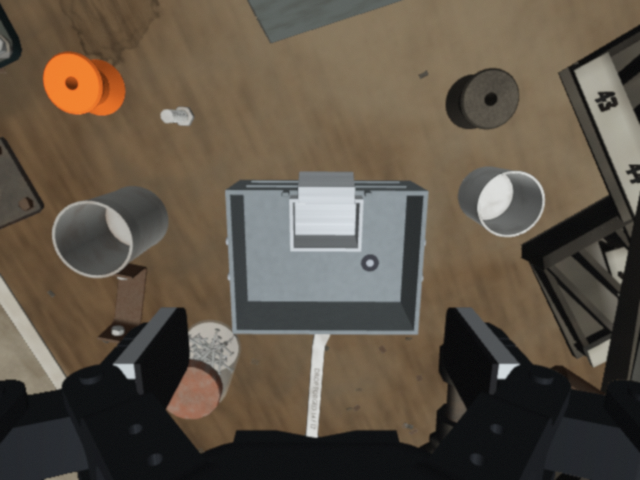

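```bash
python3 - <<'E'
from h import *
np.set_printoptions(precision=4,suppress=True)
f=np.load("w6.npz");T=f["T"];g=np.load("tub.npz");c=g["c"];y=float(g["yaw"]);R=np.array([[np.cos(y),-np.sin(y)],[np.sin(y),np.cos(y)]])
px=(np.array([[272,100],[528,100],[518,280],[276,280]])+.5)/3.43-.5+[210,170]
C=ray(px,T,.075)[:,:2];print("basket corners in tub",(C-c)@R*1000)
W6=cloud(f["d"],camera_params("wrist"),T)
a=W6.reshape(-1,3);a=a[np.isfinite(a).all(1)]
m=(np.linalg.norm(a[:,:2]-[.613,-.181],axis=1)<.034)&(a[:,2]>.044)&(a[:,2]<.058)
print("roller",m.sum(),cv2.minEnclosingCircle((a[m][:,:2]*1000).astype(np.float32)),np.percentile(a[m],[2,50,98],axis=0))
r=np.array(cv2.minEnclosingCircle((a[m][:,:2]*1000).astype(np.float32))[0])/1000
A=np.vstack([a,np.load("topW.npy").reshape(-1,3),np.load("sceneW.npy").reshape(-1,3)]);A=A[np.isfinite(A).all(1)]
D=A[:,:2]-r;n=np.linalg.norm(D,axis=1)
for lo in(.015,.08,.16,.2):
  k=(A[:,2]>lo)&(n>.032)&(n<.2)&(A[:,2]<.3);an=np.degrees(np.arctan2(D[:,1],D[:,0]))
  print("z>",lo,[(t,int(1000*n[k&(abs((an-t+180)%360-180)<7.5)].min()) if (k&(abs((an-t+180)%360-180)<7.5)).any() else 999) for t in range(-180,180,15)])
for yd in range(0,180,10):
  t=np.radians(yd);u=D@[-np.sin(t),np.cos(t)];w=D@[np.cos(t),np.sin(t)]
  k=(A[:,2]>.012)&(A[:,2]<.12)&(n>.031)
  dx=np.maximum(np.maximum(.04-abs(u),abs(u)-.057),0);dy=np.maximum(abs(w)-.012,0)
  kb=(A[:,2]>.085)&(A[:,2]<.25)
  bx=np.maximum(abs(u)-.043,0);by=np.maximum(abs(w)-.043,0)
  print("yaw",yd,"finger clr %.1f body clr %.1f"%(1000*np.hypot(dx,dy)[k].min(),1000*np.hypot(bx,by)[kb].min()))
E
```

```text
basket corners in tub [[-62.0072 -33.0444]
 [-62.1049  33.1962]
 [-13.5333  32.0114]
 [-13.4261 -32.7217]]
roller 2741 ((612.2804565429688, -181.7019500732422), 26.295190811157227) [[ 0.5884 -0.2055  0.0477]
 [ 0.6113 -0.1817  0.0505]
 [ 0.635  -0.1589  0.0522]]
z> 0.015 [(-180, 129), (-165, 163), (-150, 999), (-135, 999), (-120, 129), (-105, 97), (-90, 92), (-75, 131), (-60, 66), (-45, 62), (-30, 63), (-15, 132), (0, 101), (15, 75), (30, 63), (45, 57), (60, 58), (75, 117), (90, 121), (105, 125), (120, 110), (135, 107), (150, 108), (165, 113)]
z> 0.08 [(-180, 129), (-165, 163), (-150, 999), (-135, 999), (-120, 129), (-105, 116), (-90, 136), (-75, 197), (-60, 999), (-45, 999), (-30, 179), (-15, 132), (0, 101), (15, 75), (30, 64), (45, 57), (60, 58), (75, 117), (90, 150), (105, 999), (120, 110), (135, 107), (150, 108), (165, 113)]
z> 0.16 [(-180, 129), (-165, 164), (-150, 999), (-135, 999), (-120, 999), (-105, 999), (-90, 999), (-75, 999), (-60, 999), (-45, 999), (-30, 999), (-15, 999), (0, 165), (15, 999), (30, 104), (45, 119), (60, 999), (75, 154), (90, 183), (105, 999), (120, 110), 
[... 283 characters left out ...]
120, 110), (135, 107), (150, 108), (165, 113)]
yaw 0 finger clr 22.4 body clr 6.0
yaw 10 finger clr 16.8 body clr 2.7
yaw 20 finger clr 10.0 body clr 8.8
yaw 30 finger clr 5.4 body clr 14.4
yaw 40 finger clr 4.6 body clr 18.2
yaw 50 finger clr 5.4 body clr 20.0
yaw 60 finger clr 4.4 body clr 15.9
yaw 70 finger clr 6.0 body clr 10.1
yaw 80 finger clr 12.8 body clr 4.8
yaw 90 finger clr 19.5 body clr 6.0
yaw 100 finger clr 12.8 body clr 2.7
yaw 110 finger clr 7.2 body clr 8.8
yaw 120 finger clr 2.7 body clr 14.4
yaw 130 finger clr 0.0 body clr 18.2
yaw 140 finger clr 0.8 body clr 20.0
yaw 150 finger clr 0.0 body clr 15.9
yaw 160 finger clr 3.7 body clr 10.1
yaw 170 finger clr 13.4 body clr 4.8
```

```bash
python3 - <<'E'
from h import *
np.set_printoptions(precision=4,suppress=True)
from scipy.optimize import least_squares
S=[]
for p in [(.53,-.34,.31),(.46,-.3,.2),(.6,-.2,.3),(.6,-.18,.1),(.5,-.4,.05),(.55,-.3,.4)]:
  for yw in (-1.0,.2,-.4):
    q=solve_ik(list(p),[-np.pi/2,0,yw])
    if q is not None:S.append((q,p))
print(len(S))
ax=lambda a,v:Ro.from_rotvec(np.array(v)*a)
def fk(q,x,s):
    P=np.array([0,0,x[0]]);R=ax(s[0]*q[0],[0,0,1])
    R=R*ax(q[1],[0,1,0]);P1=P+R.apply([x[4],0,x[1]]);R=R*ax(s[1]*q[2],[0,0,1])*ax(q[3],[0,1,0])
    P2=P1+R.apply([x[5],0,x[2]]);R=R*ax(s[2]*q[4],[0,0,1])*ax(q[5],[0,1,0]);P3=P2+R.apply([x[6],0,x[3]])
    return P1,P2,P3
import itertools
best=None
for s in itertools.product((1,-1),repeat=3):
    r=least_squares(lambda x:np.concatenate([fk(q,x,s)[2]-p for q,p in S]),[.3,.4,.4,.3,0,0,0])
    if best is None or r.cost<best[0].cost:best=(r,s)
r,s=best;print(r.cost,s,r.x);np.savez("fk.npz",x=r.x,s=s)
def show(p,yw):
    q=solve_ik(list(p),[-np.pi/2,0,yw]);print(p,yw,q)
    if q is not None:print("   elbow,wrist",*fk(q,r.x,s))
for yw in(-1.0,2.14,1,-2.2):show((.378,-.348,.035),yw)
for yw in(.35,0,):show((.612,-.182,.025),yw)
E
```

```text
18
0.00032023193395063973 (-1, -1, 1) [-0.0248  0.5159  0.287  -0.0342  0.0023 -0.0033  0.0007]
(0.378, -0.348, 0.035) -1.0 [ 0.8467  0.9533 -0.3062  1.8734  0.6534  0.4162  0.6255]
   elbow,wrist [ 0.2795 -0.3161  0.272 ] [ 0.3977 -0.3245  0.0105] [ 0.3874 -0.3367  0.0408]
(0.378, -0.348, 0.035) 2.14 [ 0.6104  0.9504  0.1335  1.8807 -0.3384  0.3324 -1.5629]
   elbow,wrist [ 0.3451 -0.2414  0.2732] [ 0.3974 -0.3225  0.0029] [ 0.4014 -0.3166  0.0364]
(0.378, -0.348, 0.035) 1 [ 1.0751  1.0498 -0.767   1.8658  1.1155  0.7345  2.2109]
   elbow,wrist [ 0.2134 -0.3946  0.2299] [ 0.3955 -0.3292  0.0179] [ 0.3759 -0.3555  0.0279]
(0.378, -0.348, 0.035) -2.2 [ 0.7538  0.942  -0.1331  1.8764  0.3238  0.3441 -0.2601]
   elbow,wrist [ 0.3052 -0.2865  0.2767] [ 0.3978 -0.3234  0.0075] [ 0.3929 -0.3285  0.041 ]
(0.612, -0.182, 0.025) 0.35 [ 0.5099  1.1356 -0.6282  1.3883  0.7716  0.8698  1.5732]
   elbow,wrist [ 0.4091 -0.2288  0.1906] [ 0.6176 -0.1557  0.0072] [ 0.6105 -0.1856  0.0223]
(0.612, -0.182, 0.025) 0 [ 0.4853  1.1225 -0.5662  1.3893  0.709   0.8368  1.2658]
   elbow,wrist [ 0.4121 -0.2174  0.1966] [ 0.6176 -0.1549  0.0062] [ 0.6109 -0.1829  0.0248]
```

```bash
cat > fit.py <<'E'
from h import *
np.set_printoptions(precision=4,suppress=True)
from scipy.optimize import least_squares
import itertools
S=[]
for p in [(.53,-.34,.31),(.46,-.3,.2),(.6,-.2,.3),(.6,-.18,.1),(.5,-.4,.05),(.55,-.3,.4)]:
  for yw in (-1.0,.2,-.4):
    q=solve_ik(list(p),[-np.pi/2,0,yw])
    if q is not None:S.append((q,p,yw))
# generic product of exponentials: unknown axes at zero; try orientation with axes Z,Y alternating or with offsets
ax=lambda a,v:Ro.from_rotvec(np.array(v)*a)
def rot(q,s):
    R=ax(s[0]*q[0],[0,0,1])
    for i in range(1,7): R=R*ax(s[i]*q[i],[0,1,0] if i%2 else [0,0,1])
    return R
res=[]
for s in itertools.product((1,-1),repeat=7):
    if s[1]<0: continue
    A=Ro.concatenate([rot(q,s).inv()*Ro.from_euler("xyz",[-np.pi/2,0,y]) for q,p,y in S])
    m=A.mean();res.append(((m.inv()*A).magnitude().max(),s))
res.sort();print(res[:4])
E
python3 fit.py
```

```text
[(np.float64(2.5719031520409275e-11), (-1, 1, -1, 1, -1, 1, -1)), (np.float64(0.5212452373138508), (1, 1, -1, 1, -1, 1, -1)), (np.float64(0.6496196356829073), (-1, 1, 1, 1, 1, 1, -1)), (np.float64(0.6930432680430159), (1, 1, 1, 1, 1, 1, -1))]
```

```bash
cat >> fit.py <<'E'
s=(-1,1,-1,1,-1,1,-1)
def Rs(q):
    out=[Ro.identity()];R=Ro.identity()
    for i in range(7):
        R=R*ax(s[i]*q[i],[0,1,0] if i%2 else [0,0,1]);out.append(R)
    return out
# unknown: h(z), after R2: x,z ; after R4: x,z ; after R7: x,y,z (all via ind. cols)
def cols(q):
    o=Rs(q);e=np.eye(3)
    return np.c_[e[:,2],o[1].apply(e[0]),o[2].apply(e[0]),o[2].apply(e[2]),o[4].apply(e[0]),o[4].apply(e[2]),o[6].apply(e[0]),o[6].apply(e[2])]
A=np.vstack([cols(q) for q,p,y in S]);b=np.concatenate([p for q,p,y in S])
x,rs,rk,_=np.linalg.lstsq(A,b,rcond=1e-9);print("h,a1,a2x,a2z,a4x,a4z,a6x,a6z",x,"res",np.abs(A@x-b).max(),rk)
def pts(q):
    c=cols(q)*x;return c[:,0]+c[:,1],c[:,:4].sum(1),c[:,:6].sum(1),c.sum(1)
def show(p,yw):
    q=solve_ik(list(p),[-np.pi/2,0,yw]);print(p,yw,q)
    if q is not None:print("   elbow,wrist,tcp",*pts(q)[1:])
if __name__=="__main__":
    for yw in(-1.0,2.14,1,-2.2):show((.378,-.348,.035),yw)
    for yw in(.35,0,):show((.612,-.182,.025),yw)
E
python3 fit.py
```

```text
[(np.float64(2.5719031520409275e-11), (-1, 1, -1, 1, -1, 1, -1)), (np.float64(0.5212452373138508), (1, 1, -1, 1, -1, 1, -1)), (np.float64(0.6496196356829073), (-1, 1, 1, 1, 1, 1, -1)), (np.float64(0.6930432680430159), (1, 1, 1, 1, 1, 1, -1))]
h,a1,a2x,a2z,a4x,a4z,a6x,a6z [ 0.0099  0.0336  0.0256  0.507  -0.0027  0.2878  0.04   -0.0099] res 0.013348801694340995 7
(0.378, -0.348, 0.035) -1.0 [ 0.8467  0.9533 -0.3062  1.8734  0.6534  0.4162  0.6255]
   elbow,wrist,tcp [ 0.306  -0.3459  0.2826] [ 0.424  -0.3541  0.0203] [ 0.3841 -0.3519  0.0302]
(0.378, -0.348, 0.035) 2.14 [ 0.6104  0.9504  0.1335  1.8807 -0.3384  0.3324 -1.5629]
   elbow,wrist,tcp [ 0.3778 -0.2643  0.2838] [ 0.4298 -0.3453  0.0127] [ 0.4085 -0.3115  0.0226]
(0.378, -0.348, 0.035) 1 [ 1.0751  1.0498 -0.767   1.8658  1.1155  0.7345  2.2109]
   elbow,wrist,tcp [ 0.2312 -0.4276  0.2401] [ 0.4134 -0.3616  0.0273] [ 0.376  -0.3757  0.0372]
(0.378, -0.348, 0.035) -2.2 [ 0.7538  0.942  -0.1331  1.8764  0.3238  0.3441 -0.2601]
   elbow,wrist,tcp [ 0.3345 -0.3139  0.2874] [ 0.427  -0.3507  0.0174] [ 0.3897 -0.3362  0.0273]
(0.612, -0.182, 0.025) 0.35 [ 0.5099  1.1356 -0.6282  1.3883  0.7716  0.8698  1.5732]
   elbow,wrist,tcp [ 0.44   -0.2461  0.2004] [ 0.6486 -0.1725  0.0163] [ 0.611  -0.1862  0.0262]
(0.612, -0.182, 0.025) 0 [ 0.4853  1.1225 -0.5662  1.3893  0.709   0.8368  1.2658]
   elbow,wrist,tcp [ 0.4437 -0.234   0.2066] [ 0.6494 -0.1711  0.0153] [ 0.6112 -0.1832  0.0252]
```

```bash
cat > fit2.py <<'E'
from h import *
np.set_printoptions(precision=4,suppress=True)
s=(-1,1,-1,1,-1,1,-1)
ax=lambda a,v:Ro.from_rotvec(np.array(v)*a)
def cols(q):
    R=Ro.identity();c=[np.array([0,0,1.])];e=np.eye(3)
    for i in range(7):
        R=R*ax(s[i]*q[i],[0,1,0] if i%2 else [0,0,1])
        c+=[R.apply(e[k]) for k in range(3)]
    return np.array(c).T
A=[];b=[]
rng=np.random.default_rng(0)
while len(A)<30:
    p=rng.uniform([.4,-.5,.1],[.65,-.1,.4]);o=[-np.pi/2+rng.uniform(-.5,.5),rng.uniform(-.5,.5),rng.uniform(-1.5,.5)]
    q=solve_ik(list(p),o)
    if q is not None:A.append(cols(q));b.append(p)
A=np.vstack(A);b=np.concatenate(b);x=np.linalg.lstsq(A,b,rcond=1e-6)[0]
if __name__=="__main__":
    print(x[0],x[1:].reshape(7,3),"res",abs(A@x-b).max())
def pts(q):
    c=cols(q)*x;k=np.cumsum(c,1);return k[:,[3,9,15,21]].T
def show(p,yw):
    q=solve_ik(list(p),[-np.pi/2,0,yw]);print(p,yw,q)
    if q is not None:print(pts(q)[1:])
if __name__=="__main__":
    for yw in(-1.0,2.14,1,-2.2):show((.378,-.348,.035),yw)
    for yw in(.35,0,):show((.612,-.182,.025),yw)
E
python3 fit2.py
```

```text
0.15649999999705624 [[ 0.     -0.005   0.1565]
 [-0.     -0.005   0.2605]
 [ 0.     -0.0108  0.2605]
 [ 0.     -0.0108  0.145 ]
 [-0.     -0.0002  0.145 ]
 [-0.     -0.0002  0.1545]
 [-0.      0.      0.1545]] res 1.9181101151843905e-11
(0.378, -0.348, 0.035) -1.0 [ 0.8467  0.9533 -0.3062  1.8734  0.6534  0.4162  0.6255]
[[ 0.2674 -0.333   0.612 ]
 [ 0.378  -0.3478  0.3441]
 [ 0.378  -0.348   0.035 ]]
(0.378, -0.348, 0.035) 2.14 [ 0.6104  0.9504  0.1335  1.8807 -0.3384  0.3324 -1.5629]
[[ 0.3348 -0.2594  0.617 ]
 [ 0.3781 -0.3479  0.3441]
 [ 0.378  -0.348   0.035 ]]
(0.378, -0.348, 0.035) 1 [ 1.0751  1.0498 -0.767   1.8658  1.1155  0.7345  2.2109]
[[ 0.2011 -0.4091  0.5658]
 [ 0.3779 -0.3478  0.3441]
 [ 0.378  -0.348   0.035 ]]
(0.378, -0.348, 0.035) -2.2 [ 0.7538  0.942  -0.1331  1.8764  0.3238  0.3441 -0.2601]
[[ 0.2936 -0.304   0.6182]
 [ 0.3781 -0.3478  0.3441]
 [ 0.378  -0.348   0.035 ]]
(0.612, -0.182, 0.025) 0.35 [ 0.5099  1.1356 -0.6282  1.3883  0.7716  0.8698  1.5732]
[[ 0.4055 -0.2482  0.5269]
 [ 0.6119 -0.1818  0.3341]
 [ 0.612  -0.182   0.025 ]]
(0.612, -0.182, 0.025) 0 [ 0.4853  1.1225 -0.5662  1.3893  0.709   0.8368  1.2658]
[[ 0.4085 -0.2371  0.5335]
 [ 0.6119 -0.1818  0.3341]
 [ 0.612  -0.182   0.025 ]]
```

```bash
python3 - <<'E'
from h import *
np.set_printoptions(precision=4,suppress=True)
b=[.378,-.3483];o=[-np.pi/2,0,2.55]
print(solve_ik([*b,.2],o))
reach([*b,.2],o);s=get_state();print(s["t"],s["tool_pos"])
line_to([*b,.11],rate=.2);dwell(.2)
s=get_state();q,d=capture("wrist");cv2.imwrite("pics/w7.png",q);np.savez("w7.npz",d=d,T=wristT(s))
print(s["t"],s["tool_pos"],s["tool_rot"])
E
```

```text
[ 0.5944  0.6668  0.1593  1.7527 -0.147   0.7336 -1.3329]
19.7333 [ 0.3783 -0.3483  0.2   ]
20.5333 [ 0.3784 -0.3486  0.111 ] [-1.5707  0.0016  2.5502]
```

View pics/w7.png

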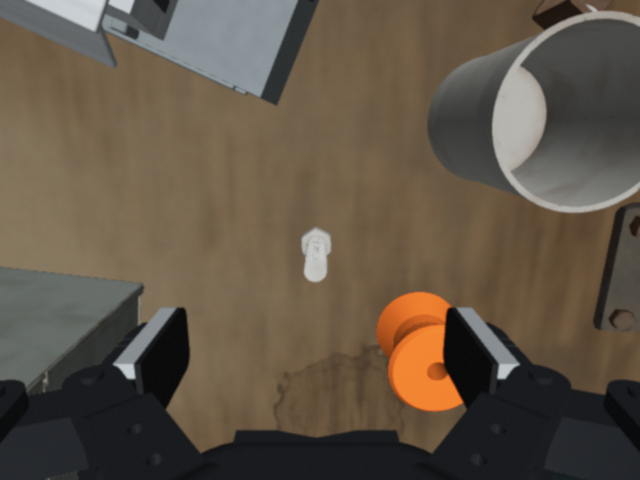

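```bash
python3 - <<'E'
from h import *
np.set_printoptions(precision=4,suppress=True)
f=np.load("w7.npz");s=get_state()
Wt=cloud(f["d"],camera_params("wrist"),camera_params("wrist")["mount"]);W=cloud(f["d"],camera_params("wrist"),f["T"])
g=cv2.imread("pics/w7.png").astype(int);o=(g[...,2]>180)&(g[...,0]<80)
print("orange tool extents",np.nanpercentile(Wt[o],[1,99],axis=0)*1000)
m=np.zeros(o.shape,bool);m[225:290,295:340]=True
for lo,hi in((.05,.062),(.004,.012)):
  k=m&(W[...,2]>lo)&(W[...,2]<hi);print(k.sum(),np.nanmedian(W[k],axis=0),cv2.minEnclosingCircle((W[k][:,:2]*1000).astype(np.float32)))
E
```

```text
orange tool extents [[ 33.944   58.8022  40.9048]
 [ 82.4864 108.4453  79.732 ]]
487 [ 0.3789 -0.3487  0.0565] ((378.3297119140625, -348.45562744140625), 5.977804183959961)
396 [ 0.381  -0.3516  0.0067] ((377.07427978515625, -348.0618896484375), 10.11647891998291)
```

```bash
python3 - <<'E'
from h import *
np.set_printoptions(precision=4,suppress=True)
b=[.378,-.3484]
line_to([*b,.034],rate=.1);s=get_state();print(s["tool_pos"],s["force"])
close();s=get_state();print(s["t"],s["gripper_width"],s["force"])
line_to([*b,.2],rate=.2);dwell(.1)
s=get_state();q,d=capture("wrist");cv2.imwrite("pics/w8.png",q);np.savez("w8.npz",d=d,T=wristT(s));print(s["t"],s["gripper_width"])
E
```

```text
[ 0.3782 -0.3486  0.0345] [-0.298   0.2711  0.3104]
22.175 0.009897146074885737 [-0.2132  1.0482  6.1481]
23.2583 0.00979860282961423
```

View pics/w8.png

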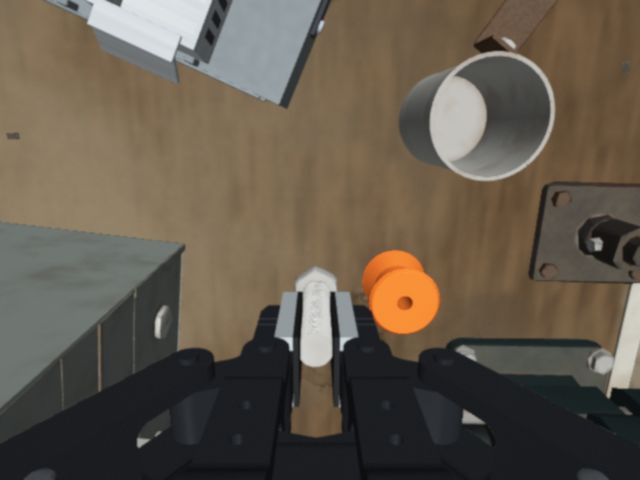

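```bash
python3 - <<'E'
from h import *
np.set_printoptions(precision=4,suppress=True)
g=np.load("tub.npz");c=g["c"];y=float(g["yaw"]);R=np.array([[np.cos(y),-np.sin(y)],[np.sin(y),np.cos(y)]]);p=c+R@[-.037,0]
o=[-np.pi/2,0,y+np.pi]
line_to([*p,.2],rate=.25,orientation=o)
line_to([*p,.13],rate=.15);
line_to([*p,.078],rate=.08);s=get_state();print(s["t"],s["tool_pos"]-[*p,0],s["force"])
q,d=capture("wrist");cv2.imwrite("pics/w9.png",q)
open_gripper();dwell(.3);s=get_state();print(s["t"],s["force"])
line_to([*p,.2],rate=.2)
q,d=capture("wrist");cv2.imwrite("pics/w10.png",q)
print(get_state()["t"])
E
```

```text
25.5583 [ 0.0001 -0.0002  0.0783] [-0.5181  0.9585 -0.7865]
26.625 [-0.0661 -0.0338 -0.2696]
27.4333
```

View pics/w9.png

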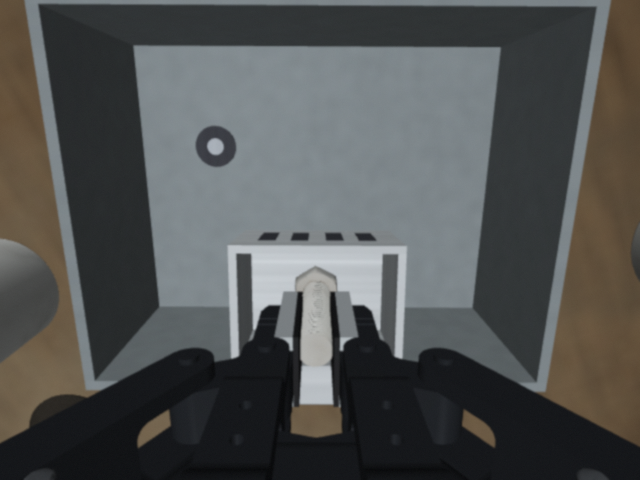

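View pics/w10.png

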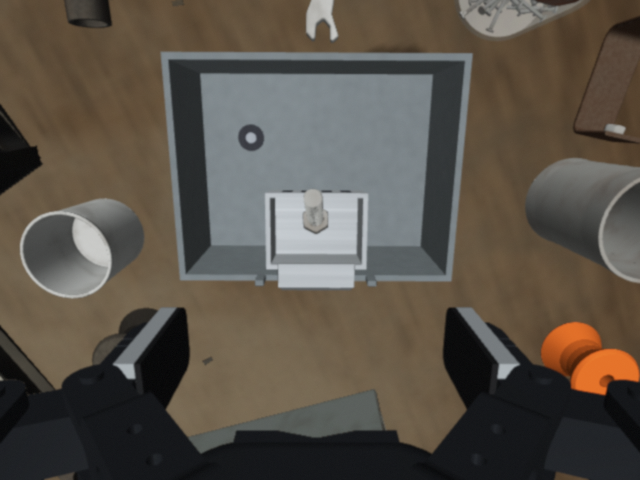

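```bash
python3 - <<'E'
from h import *
np.set_printoptions(precision=4,suppress=True)
s=get_state();q,d=capture("wrist");T=wristT(s);W=cloud(d,camera_params("wrist"),T)
g=np.load("tub.npz");c=g["c"];y=float(g["yaw"]);R=np.array([[np.cos(y),-np.sin(y)],[np.sin(y),np.cos(y)]])
L=W.copy();L[...,:2]=(W[...,:2]-c)@R
for v in range(188,238,4):print(v,[L[v,u].round(3).tolist() for u in(309,314,319)])
for u,v in((270,230),(362,230),(316,197),(316,275),(285,275),(345,275)):print(u,v,L[v,u])
cv2.imwrite("pics/c8.png",cv2.resize(q[170:300,230:400],(785,600),interpolation=2))
E
```

```text
188 [[-0.019, 0.005, 0.002], [-0.019, 0.001, 0.003], [-0.019, -0.003, 0.003]]
192 [[-0.009, 0.004, 0.088], [-0.009, 0.001, 0.087], [-0.009, -0.002, 0.088]]
196 [[-0.011, 0.004, 0.088], [-0.011, 0.001, 0.088], [-0.011, -0.002, 0.089]]
200 [[-0.013, 0.004, 0.089], [-0.013, 0.001, 0.09], [-0.013, -0.002, 0.09]]
204 [[-0.016, 0.004, 0.089], [-0.015, 0.001, 0.09], [-0.016, -0.002, 0.089]]
208 [[-0.019, 0.004, 0.085], [-0.019, 0.001, 0.087], [-0.019, -0.002, 0.083]]
212 [[-0.023, 0.004, 0.077], [-0.023, 0.001, 0.078], [-0.023, -0.002, 0.075]]
216 [[-0.028, 0.004, 0.068], [-0.027, 0.001, 0.07], [-0.028, -0.002, 0.066]]
220 [[-0.033, 0.004, 0.057], [-0.032, 0.001, 0.06], [-0.033, -0.003, 0.056]]
224 [[-0.038, 0.004, 0.046], [-0.037, 0.001, 0.051], [-0.038, -0.003, 0.046]]
228 [[-0.041, 0.004, 0.047], [-0.04, 0.001, 0.047], [-0.04, -0.003, 0.048]]
232 [[-0.047, 0.005, 0.035], [-0.044, 0.001, 0.046], [-0.047, -0.003, 0.034]]
236 [[-0.05, 0.005, 0.035], [-0.049, 0.001, 0.035], [-0.05, -0.003, 0.035]]
270 230 [-0.0374  0.0299  0.0657]
362 230 [-0.0363 -0.0304  0.0701]
316 197 [-0.0115 -0.0004  0.0891]
316 275 [-0.065  -0.0005  0.0766]
285 275 [-0.0648  0.0197  0.0771]
345 275 [-0.0652 -0.0195  0.0759]
```

View pics/c8.png

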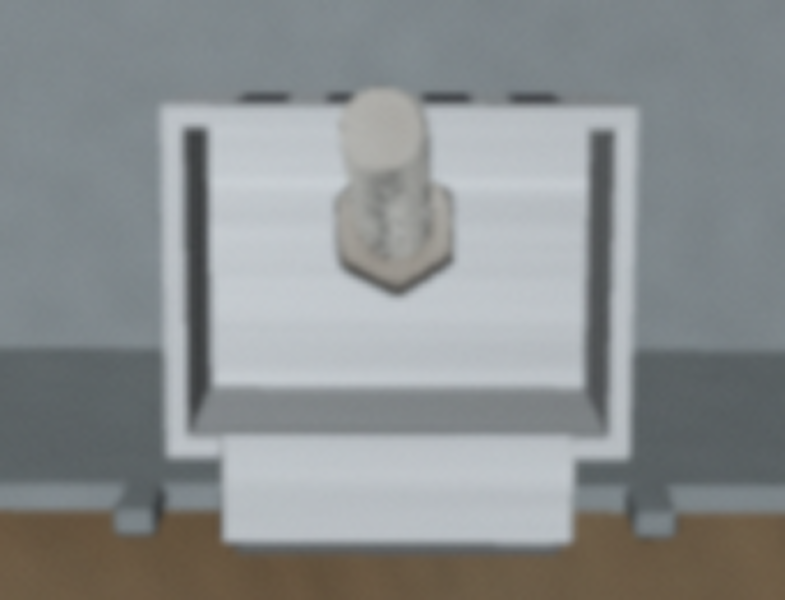

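```bash
python3 - <<'E'
from h import *
np.set_printoptions(precision=4,suppress=True)
r=[.6122,-.1817];o=[-np.pi/2,0,.35]
line_to([.58,-.27,.24],rate=.25)
q=solve_ik([*r,.22],o);print(q)
reach([*r,.22],o)
line_to([*r,.13],rate=.2);dwell(.2)
s=get_state();q,d=capture("wrist");cv2.imwrite("pics/w11.png",q);T=wristT(s);np.savez("w11.npz",d=d,T=T)
W=cloud(d,camera_params("wrist"),T).reshape(-1,3);W=W[np.isfinite(W).all(1)]
m=(np.linalg.norm(W[:,:2]-r,axis=1)<.034)&(W[:,2]>.046)&(W[:,2]<.058)
print(s["t"],s["tool_pos"],m.sum(),cv2.minEnclosingCircle((W[m][:,:2]*1000).astype(np.float32)))
E
```

```text
[ 0.6921  1.0876 -1.3478  1.2215  1.0429  1.5457  1.4534]
31.825 [ 0.6126 -0.1817  0.1313] 6591 ((612.7655639648438, -181.6761474609375), 26.444202423095703)
```

View pics/w11.png

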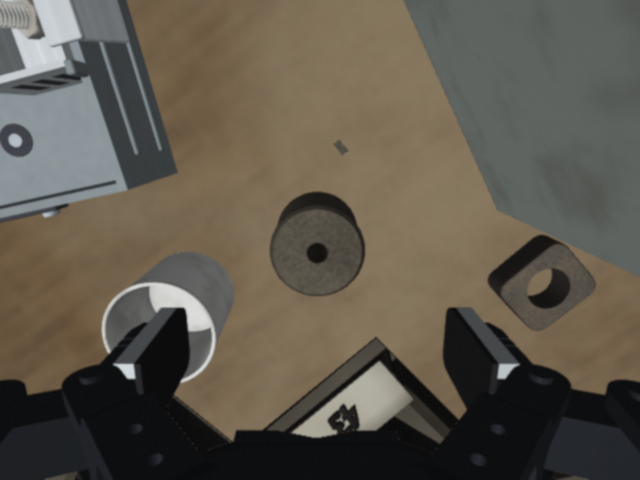

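```bash
python3 - <<'E'
from h import *
from fit2 import pts
np.set_printoptions(precision=4,suppress=True)
print(pts(get_state()["joint_positions"]))
f=np.load("w11.npz");W=cloud(f["d"],camera_params("wrist"),f["T"]).reshape(-1,3);W=W[np.isfinite(W).all(1)]
r=np.array([.6125,-.1817]);L=(W[:,:2]-r)@np.array([[np.cos(.35),-np.sin(.35)],[np.sin(.35),np.cos(.35)]])
k=(W[:,2]>.02)&(W[:,2]<.12)&(np.linalg.norm(L,axis=1)>.032)
dx=np.maximum(np.maximum(.04-abs(L[:,1]),abs(L[:,1])-.06),0);dy=np.maximum(abs(L[:,0])-.013,0)
h=np.hypot(dx,dy);i=np.where(k)[0][np.argsort(h[k])[:3]];print("finger",h[i],L[i],W[i,2])
k=(W[:,2]>.09)&(W[:,2]<.24);h=np.hypot(np.maximum(abs(L[:,0])-.043,0),np.maximum(abs(L[:,1])-.043,0))
i=np.where(k)[0][np.argsort(h[k])[:3]];print("body",h[i],L[i],W[i,2])
E
```

```text
[[-0.0032 -0.0038  0.313 ]
 [ 0.3654 -0.3245  0.4942]
 [ 0.612  -0.1814  0.4401]
 [ 0.6125 -0.1817  0.131 ]]
finger [0.0078 0.0081 0.0082] [[ 0.0184 -0.0656]
 [ 0.0187 -0.0657]
 [ 0.019  -0.0655]] [0.0656 0.0635 0.0642]
body [0. 0. 0.] [[-0.0121  0.0421]
 [-0.0109  0.0389]
 [-0.0116  0.0383]] [0.1945 0.1929 0.1938]
```

```bash
python3 - <<'E'
from h import *
np.set_printoptions(precision=4,suppress=True)
r=[.6125,-.1817]
line_to([*r,.05],rate=.12);s=get_state();print(s["force"])
line_to([*r,.019],rate=.08);s=get_state();print(s["tool_pos"],s["force"])
close();s=get_state();print(s["t"],s["gripper_width"],s["force"],s["tool_pos"])
line_to([*r,.1],rate=.15);line_to([*r,.2],rate=.2);dwell(.1)
s=get_state();q,d=capture("wrist");cv2.imwrite("pics/w12.png",q);np.savez("w12.npz",d=d,T=wristT(s));print(s["t"],s["gripper_width"])
E
```

```text
[-1.1512 -0.8653  0.2604]
[ 0.6125 -0.1815  0.0189] [-0.5664 -0.6722  0.6233]
33.675 0.050349829063487554 [-2.1738 -0.664   6.765 ] [ 0.6128 -0.1817  0.0198]
35.1167 0.05070504258177113
```

View pics/w12.png

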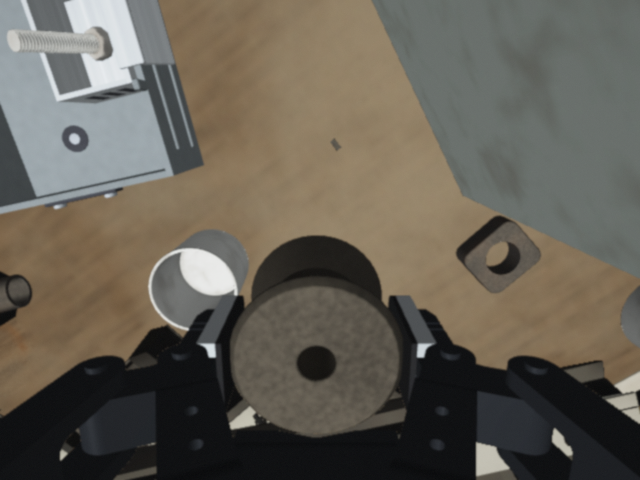

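```bash
python3 - <<'E'
from h import *
np.set_printoptions(precision=4,suppress=True)
g=np.load("tub.npz");c=g["c"];y=float(g["yaw"]);R=np.array([[np.cos(y),-np.sin(y)],[np.sin(y),np.cos(y)]]);p=c+R@[.036,-.018]
o=[-np.pi/2,0,y]
print(solve_ik([*p,.2],o),solve_ik([*p,.025],o))
try: line_to([*p,.2],rate=.2,orientation=o)
except MotionError as e: print(e);reach([*p,.2],o)
line_to([*p,.13],rate=.2);dwell(.2)
s=get_state();print(s["t"],s["tool_pos"]-[*p,0],s["joint_positions"])
q,d=capture("wrist");cv2.imwrite("pics/w13.png",q)
q,d=capture("scene");cv2.imwrite("pics/s13.png",cv2.resize(q[110:290,160:320],(640,600),interpolation=2))
E
```

```text
[ 0.8936  1.1328 -1.125   0.8696  0.9568  1.546   0.6986] [ 0.9167  1.3368 -1.067   1.0237  1.0919  1.2866  0.5893]
37.375 [ 0.0005 -0.0001  0.1315] [ 0.9111  1.2052 -1.1043  0.962   1.0025  1.4287  0.644 ]
```

View pics/w13.png

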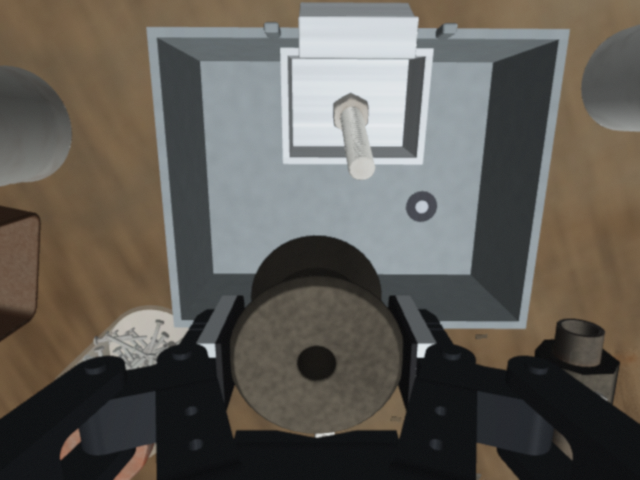

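View pics/s13.png

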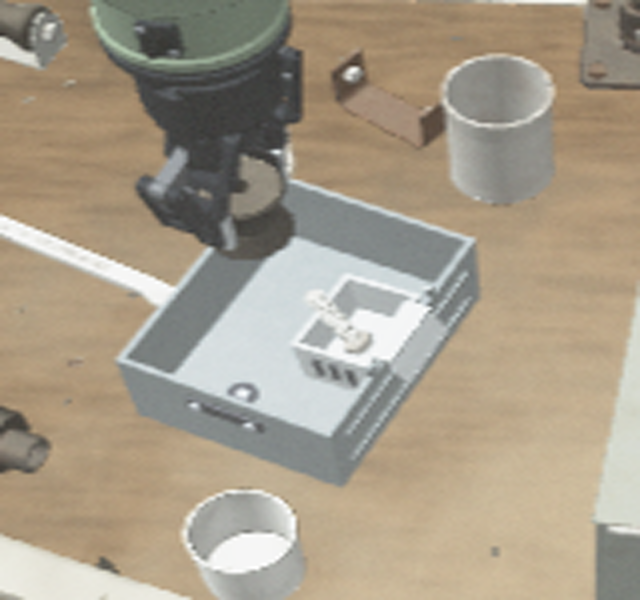

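```bash
python3 - <<'E'
from h import *
np.set_printoptions(precision=4,suppress=True)
g=np.load("tub.npz");c=g["c"];y=float(g["yaw"]);R=np.array([[np.cos(y),-np.sin(y)],[np.sin(y),np.cos(y)]]);p=c+R@[.036,-.018]
for z in (.07,.04,.03,.0255,.0242):
    line_to([*p,z],rate=.08);s=get_state();print(z,s["t"],s["tool_pos"][2],s["force"])
    if np.linalg.norm(s["force"])>12: print("stop");break
open_gripper();dwell(.3);s=get_state();print(s["t"],s["force"])
line_to([*p,.13],rate=.12);line_to([.53,-.34,.31],rate=.25);dwell(.2)
s=get_state();q,d=capture("wrist");cv2.imwrite("pics/w14.png",q);np.savez("w14.npz",d=d,T=wristT(s))
t,d=capture("top");cv2.imwrite("pics/t14.png",t)
W=cloud(np.load("w14.npz")["d"],camera_params("wrist"),wristT(s));L=W.copy();L[...,:2]=(W[...,:2]-c)@R
a=L.reshape(-1,3);a=a[np.isfinite(a).all(1)]
m=(np.linalg.norm(a[:,:2]-[.036,-.018],axis=1)<.035)&(a[:,2]>.045)&(a[:,2]<.07)
print("roller",s["t"],m.sum(),cv2.minEnclosingCircle((a[m][:,:2]*1000).astype(np.float32)),np.percentile(a[m][:,2],[5,50,95]))
A=np.c_[a[m][:,:2],np.ones(m.sum())];print("tilt",np.linalg.lstsq(A,a[m][:,2],rcond=None)[0])
m=(abs(a[:,1])<.02)&(a[:,0]<-.057)&(a[:,0]>-.077)&(a[:,2]>.06);print("lip",np.median(a[m],0))
E
```

```text
0.07 38.375 0.07052532128383214 [ 0.3937  0.3186 -0.9665]
0.04 38.9 0.03971730648499269 [ 0.4403  0.1382 -2.6067]
0.03 39.175 0.02950090647395786 [ 0.4302 -0.3436 -0.7282]
0.0255 39.425 0.025316618891540528 [ 0.1012 -0.0217 -1.9637]
0.0242 39.675 0.024221417173606468 [ 0.0544  0.0247 -1.7965]
40.4167 [0.3514 0.0168 0.0057]
roller 42.6167 2358 ((41.08038330078125, -17.978378295898438), 30.724918365478516) [0.0511 0.0547 0.063 ]
tilt [0.0541 0.0022 0.0529]
lip [-0.0692  0.001   0.3895]
```

View pics/w14.png

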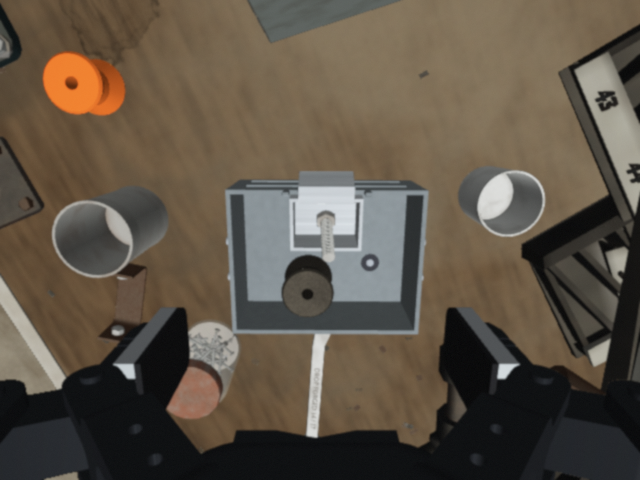

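View pics/t14.png

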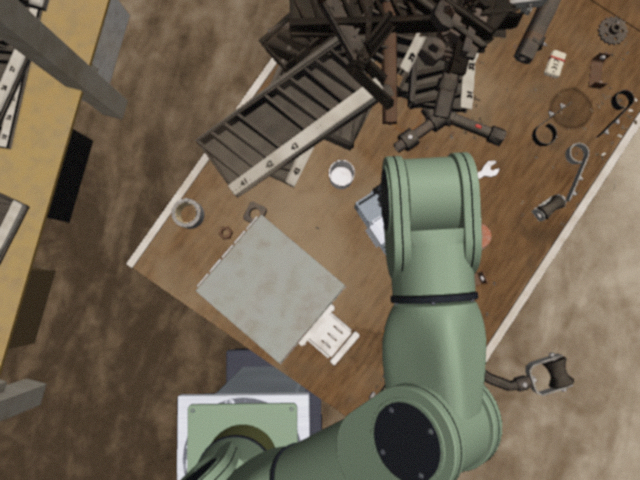

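```bash
python3 - <<'E'
from h import *
np.set_printoptions(precision=4,suppress=True)
f=np.load("w14.npz");g=np.load("tub.npz");c=g["c"];y=float(g["yaw"]);R=np.array([[np.cos(y),-np.sin(y)],[np.sin(y),np.cos(y)]])
W=cloud(f["d"],camera_params("wrist"),f["T"]);L=W.copy();L[...,:2]=(W[...,:2]-c)@R
for u,v in((315,190),(340,190),(310,195),(345,195),(326,215),(327,225),(327,235),(328,245),(329,255),(292,240),(361,240),(307,285),(290,290),(325,290),(307,305)):print(u,v,L[v,u])
a=cv2.imread("pics/w14.png");cv2.imwrite("pics/c9.png",cv2.resize(a[165:345,210:440],(767,600),interpolation=2))
E
```

```text
315 190 [-0.0697 -0.01    0.0758]
340 190 [-0.0699  0.012   0.0769]
310 195 [-0.0655 -0.0144  0.0769]
345 195 [-0.0655  0.0164  0.0771]
326 215 [-0.0419  0.0005  0.0498]
327 225 [-0.0339  0.0013  0.0572]
327 235 [-0.0276  0.001   0.0709]
328 245 [-0.0213  0.0017  0.0825]
329 255 [-0.0142  0.0025  0.0896]
292 240 [-0.0225 -0.0312  0.0696]
361 240 [-0.0046  0.0397  0.0028]
307 285 [ 0.0275 -0.0179  0.055 ]
290 290 [ 0.0332 -0.0349  0.0539]
325 290 [ 0.0327 -0.0001  0.055 ]
307 305 [ 0.049  -0.018   0.0546]
```

View pics/c9.png

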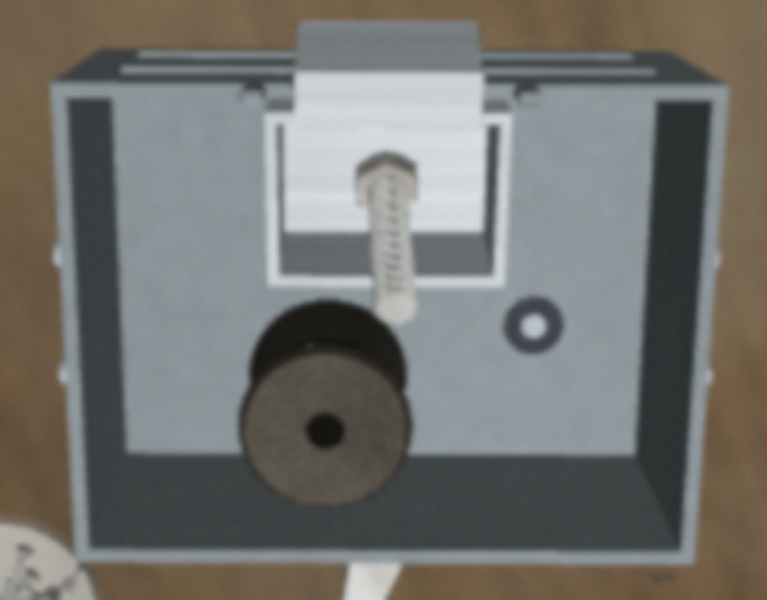

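```bash
python3 -c "
from rig import *
print(get_state()['t']);sign_off()"
```

```text
42.7167
the job is handed in; nothing more can be done
```

I hung the basket on the tub's near rim between the tabs, put the bolt in it, and stood the guide roller on the tub floor. I handed the job in at 42.7 s of the 69 s allowed; `sign_off` gives no verdict.

What the last wrist view showed, in the tub's frame:
- **Basket:** It hangs level. The top of the lip reads about 76.5 mm high against a nominal 78 mm, which is within the 2 mm calibration. The box's rim corners, measured just after hanging, were square to the tub and centred along the rim to within about 1 mm.
- **Bolt:** It did not stay upright. It leans against the basket's inner wall, with its middle about 10 mm from the basket's centre and 28 mm above its underside, which is well inside the limits.
- **Roller:** It stands level at about (34, -18) mm. Its top reads about 55 mm high, against 56 mm expected, and it is clear of the basket and the drain.
- **Bystanders:** Those in view were where they started, but the arm hid some of them in the last top picture. The orange roller was not touched, and the gripper was clear of everything.

Two automatic figures in that last check were wrong. The roller tilt fit picked up points from the tub wall, and the lip median picked up points on the arm. I replaced both with direct point readings, which are the values given above.

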